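# Register a blank and flip the stencil down on it

### The job

Get the stencil press ready to print. With the stencil frame still up, push the plywood blank across the baseboard with your fingertips until it sits square and snug against both black fences; then tip the raised frame over by pushing on its wooden rail and press it down until it lies flat round the blank, without slamming it or pushing on the thin metal stencil. Pick nothing up, leave the pots, cup, pen and brush round the press where they are, and finish with the hand clear.

Things in the scene. Friction and masses are not known exactly. Their poses are not given: they have to be found in the camera images.
- press: (All sizes in mm.) Stencil press: fixed grey baseboard 330 (x) x 270 (y) x 18; origin under its centre, x away from the robot (turned up to 0.22 rad), y left, towards the hinge. Two black fence strips on it, 12 wide, 7 high: a long one (130, along x) whose face to -y is at y = +91, and a short one (80, along y) at the far side whose face to -x is at x = +101.
- frame_hinge (a point): Middle of the line on which the wooden stencil frame is hinged: the upper left edge of the baseboard, at (15, 135, 18) in the press's frame; the line runs along the press's x. Axes as the press. Shut, the frame covers 130 either way along x and 210 from the hinge line to the right, and rises 22 above the baseboard.
- board_home (a point): Where the blank belongs: the point on the baseboard's upper face, at (11, 26, 18) in the press's frame, under the blank's centre when the blank touches both fences squarely. Axes as the press. Home, the blank's near and right edges clear the inside of the shut frame by only 6, so the frame cannot go down over a blank that is not home.
- blank: Plywood blank, 180 (x) x 130 (y) x 12 thick, 0.15 to 0.27 kg, two small holes by its far edge; loose on the baseboard, 15 to 40 short of each fence and up to 0.15 rad askew. Origin under its centre, x along its 180 side, away from the robot. It slides under a push of about 1 to 4 N at an edge. (Three more lie stacked at the far left: not used.)
- stencil_frame (a joint): Angle of the stencil frame about its hinge: 0 = shut, flat on the baseboard; 1.57 = upright on the left edge; starts at 1.65 to 1.88, leaning back to the left (stop at 1.92). Stiff hinges hold it at any angle; it takes 1 to 5 N at the free rail to move it. Wooden frame 260 x 210, 22 thick, rails 30 wide all round.
- rail (a point): On the frame: middle of the free rail (the far one from the hinge), on the face that is uppermost when shut and faces left, away from the blank, when raised. 195 from the hinge line, 15 in from the free edge, 22 above the frame's lower face. z: outward normal of that face; x: along the rail, parallel to the hinge; y: towards the hinge.
- stencil (a point): The thin aluminium stencil with round holes, 2 thick, in the frame's opening (200 x 150), 7 below the rails' upper face; this point is the centre of its upper face. Turns with the frame. Not to be pushed on.
- brush: Flat paint brush, 200x26x12 mm, lying left of the press; origin under its middle. A bystander.
- pot_pink: Screw pot with cream lid and a pink band, diameter 60, height 52 mm, standing right of the press; origin under its centre. A bystander.
- cup: Thin clear mixing cup with a little pink in it, rim diameter 70, height 81 mm, right of the press; origin under its centre. A bystander.
- pot_purple: Screw pot with black lid, diameter 54, height 44 mm; origin under its centre. A bystander.
- pot_green: Screw pot with cream lid and a green band, diameter 60, height 52 mm; origin under its centre. A bystander.
- marker: White marker pen with blue cap, 135 long, 16 mm thick, lying on the table; origin under its middle. A bystander.

How it is judged:
By the outcome, as a careful person would: the job done as asked, in the order asked, and still so for the second after the job is handed in, with the robot touching nothing.
It also fails if it takes over 72 s, if anything falls off the work surface, if the arm or the gripper's body presses on something with over 40 N, if the wrist force passes 120 N, or if a joint passes its speed limit or range.

### The arm

A 7-joint arm with a two-finger parallel gripper is mounted at the origin on a cart in front of the work surface, level with it; the furniture and walls round the work are solid. World frame = base frame: x ahead of the robot, y to its left, z up, the work surface at z = 0. Lengths are in mm, angles in rad, forces in N, time in s.
With the tool pointing down it reaches from about 400 to 875 mm from the base axis. Payload 6.5 kg.
Tool frame: the origin (TCP) lies between the finger pads; the fingertips stand 8 mm ahead of it and the grasp point (between the pads) lies 11 mm behind it (r.tip_reach is the z of the fingertips in the tool frame, in mm); z points along the fingers, y is the line along which they close (so a half turn about z gives the same grasp; the last joint's range is limited). The gripper opens to 85 mm and grips with 20 to 120 N. Pads are 22 mm wide; open, the fingers measure 114 mm over their backs; the gripper's body (76 mm by 85 mm) begins 54 mm behind the grasp point. The pads swing forward as they close: fully open they stand 13 mm farther back than shut.
Start: joints at [1.242, 0.536, -0.004, 1.538, 0.003, 1.067, -0.071], TCP at [168.857, -627.676, 239.29] pointing down, gripper open.
Joint ranges: [-2.7, 2.7], [-0.37, 2.16], [-1.27, 1.26], [0.24, 2.4], [-1.31, 4.45], [0.19, 1.91], [-2.76, 2.76]. Speed limits (rad/s): [2.39, 2.39, 3.14, 3.14, 3.14, 3.14, 3.14].

### API

Orientations are given as a unit quaternion [w, x, y, z].
In Python, from station import r gives the robot as it stands.
- The arm moves only by the tool move_arm, never from a script. Its argument "series" is a list of rows, each an object of numbers: "x", "y", "z": the shift along the tool's x, y, z in m; "ax", "ay", "az": the turn, a rotation vector about the tool's x, y, z in degrees; "jaw": the opening, from -1 (shut) to 1 (fully open). In form: [{"x": .., "y": .., "z": .., "ax": .., "ay": .., "az": .., "jaw": ..}, ...]. A call has 1 to 10 rows; each row shifts and turns the commanded pose from where the row before left it, along the tool's axes as they then stand; what a row does not reach is not made up. A row lasts 1/10 s, in which the tool goes at most 50 mm and 8.59 degrees, less where a joint would pass 70% of its speed; a pose out of reach is approached as far as the arm can. A call with a gripper value outside its range is refused whole. The fingers move at their own pace and stop on an object; the grip force is fixed at half the most. Time passes only in rows, so rows that do not move let the fingers close. It gives the time, the measured TCP pose, the force, the opening and the grip force at its end, in the units of the state.
- r.read_state(): the state, without advancing time (a new reading comes with each control period).
- r.camera(name): name is "scene" or "side" or "wrist"; returns a dict with "pixels" (480x640x3 uint8, red, green, blue), "mtx" (3x3 intrinsics, pixels), "distortion" ([k1, k2, p1, p2, k3] as OpenCV has them; the pictures are not rectified), "position" and "rotation" of the camera in the world. Camera axes: x right, y down, z forward; pixel columns grow to the right and rows downward; lengths in mm; the calibration is good to about 2 mm. A picture is of the moment at which its call begins. There is no depth.
- r.job_done(): hands the job in; it is judged then, once.
The state is a dict: "time": time; "joint_positions": joint angles; "qd": joint speeds; "joint_efforts": joint torques, N m; "tool_pos": TCP position; "tool_rot": TCP orientation; "contact_force": force on the tool from outside, world axes, zero at the start; "ft_torque": the same for the moment, N m; "gripper_width": finger opening in mm; "grip_force": force on a finger pad.
Only numpy, scipy, OpenCV 4.12 (cv2) and the standard library are available. Lean on these libraries where they do the work, as an engineer would, in place of code of your own. Each camera call takes 0.05 s, during which the arm holds its last target. There are 200 camera calls.

## Working session

There is one attempt and no reset: what is moved stays moved. The work goes in short steps, Python scripts to look and compute and a tool call to move; the robot and the scene stay as the last step left them, time stands still between calls to the robot, and variables do not carry over. Pictures are saved under pics/ and viewed, at most 12 in all, crops included, and the job is handed in when it is done.

Besides the shell and the picture viewer there is one more tool, called as name(argument=value, ...) on one line, values as JSON. move_arm: Moves the arm, as the interface text tells. Its arguments: {"type":"object","properties":{"series":{"type":"array"}},"required":["series"]}

```bash
ls; mkdir -p pics
python3 - <<'E'
from station import r
import cv2, json
import numpy as np
s=r.read_state(); print({k:(np.round(v,3).tolist()) for k,v in s.items()}, r.tip_reach)
for n in("scene","side"):
    c=r.camera(n); cv2.imwrite(f"pics/{n}0.png",c["pixels"][:,:,::-1]); print(n,c["position"],np.array(c["rotation"]).tolist(),np.array(c["mtx"]).tolist(),c["distortion"])
E
```

```text
pics
{'time': 0.0, 'joint_positions': [1.242, 0.537, -0.004, 1.539, 0.003, 1.067, -0.071], 'qd': [-0.0, -0.001, 0.002, 0.001, -0.0, -0.0, 0.001], 'joint_efforts': [-0.0, -58.341, 1.049, -25.91, 0.012, 0.01, -0.0], 'tool_pos': [168.688, -627.069, 238.388], 'tool_rot': [-0.001, 0.991, 0.131, -0.0], 'contact_force': [0.067, -0.605, 0.968], 'ft_torque': [0.011, -0.004, 0.007], 'grip_force': 0.0, 'gripper_width': 85.219} 8.0
scene [-470.86773032  591.53485857  598.41831754] [0.2656267115241898, -0.4092275835315298, 0.733598375092082, -0.47308419870467733] [[505.8225213933457, 0.0, 324.86228798436275], [0.0, 505.8225213933457, 247.4575240927275], [0.0, 0.0, 1.0]] [0.00077133 0.         0.         0.         0.        ]
side [  429.85358516 -1163.8552423    978.54277585] [-0.42018125095517306, 0.9042175715053408, -0.07105501738969479, 0.028097762019065147] [[607.6102522441848, 0.0, 308.875363755413], [0.0, 607.6102522441848, 236.8824945443773], [0.0, 0.0, 1.0]] [-0.13333196  0.          0.          0.          0.        ]
```

View pics/scene0.png

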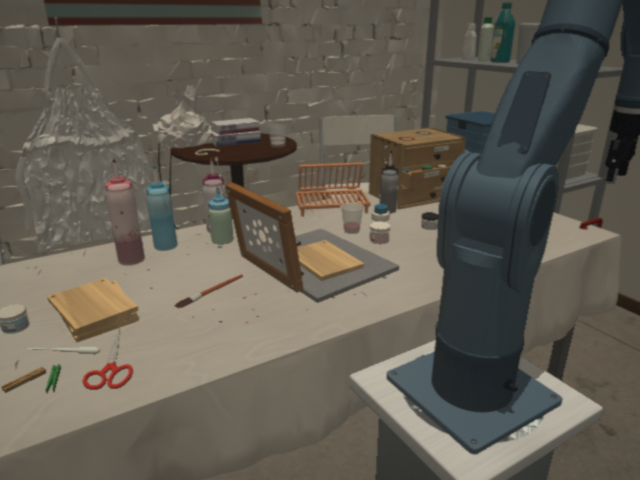

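View pics/side0.png

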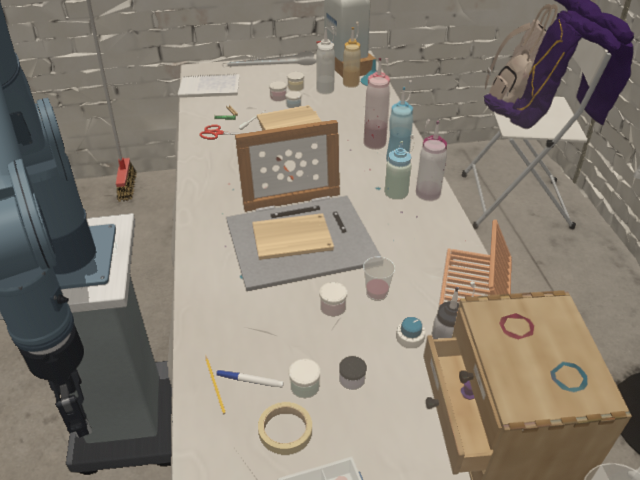

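Side view: baseboard at about (227..380, 196..282), blank (252..332, 215..257), frame raised (237..340, 122..208), pink pot (333,297) and cup (378,277) right of it. I'll zoom in for corners.

Run:
```python
import cv2
a=cv2.imread("pics/side0.png")[110:310,215:415]; cv2.imwrite("pics/side0c.png",cv2.resize(a,(600,600),interpolation=cv2.INTER_CUBIC))
a=cv2.imread("pics/scene0.png")[175:310,220:400]; cv2.imwrite("pics/scene0c.png",cv2.resize(a,(720,540),interpolation=cv2.INTER_CUBIC))
```

```text
(no output)
```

View pics/side0c.png

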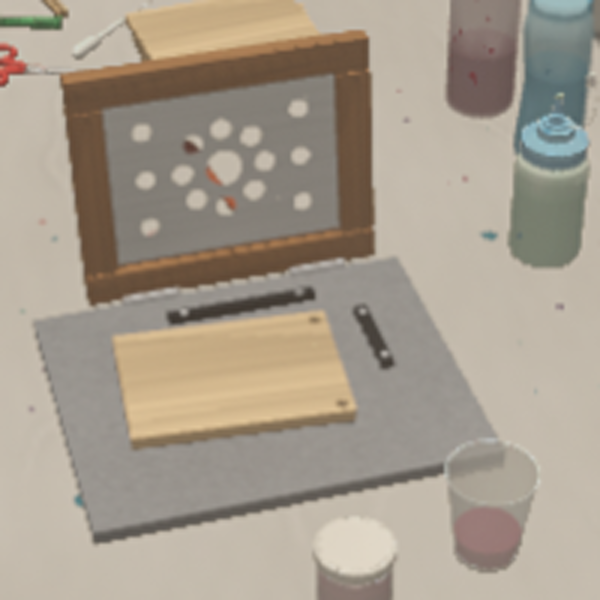

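View pics/scene0c.png

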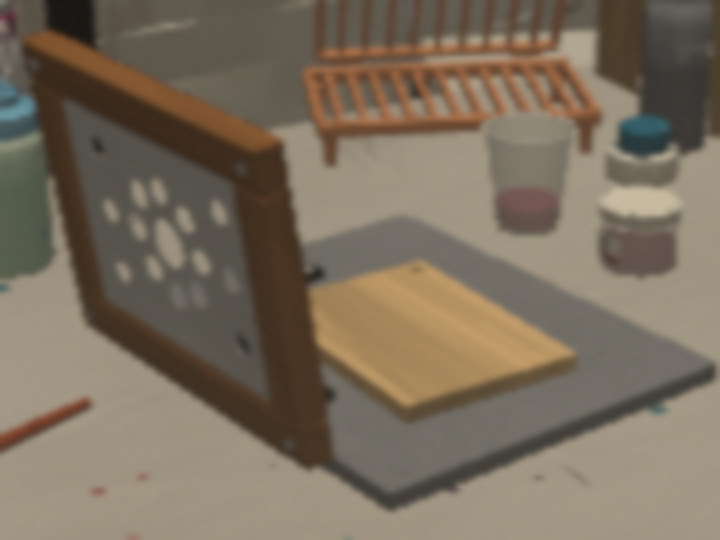

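Side crop: board top corners (36,322),(397,258),(95,533), blank top corners (113,336),(325,313),(355,408),(132,439), frame top edge (63,78)-(368,32). Scene crop: board (718,368),(390,497),(400,215); blank (577,357),(405,407),(422,262).

```bash
cat > h.py <<'E'
import numpy as np, cv2
from scipy.optimize import least_squares
from scipy.spatial.transform import Rotation as R
from station import r
def cam(n):
    c=r.camera(n); q=np.array(c["rotation"]); M=R.from_quat(q[[1,2,3,0]]).as_matrix() if q.size==4 else q
    c["R"]=M; return c
def proj(c,P):
    M=c["R"].T; return cv2.projectPoints(np.array(P,float).reshape(-1,1,3),cv2.Rodrigues(M)[0],-M@np.array(c["position"]),np.array(c["mtx"]),np.array(c["distortion"]))[0][:,0]
def ray(c,uv,z):
    n=cv2.undistortPoints(np.array(uv,float).reshape(-1,1,2),np.array(c["mtx"]),np.array(c["distortion"]))[:,0]
    d=np.c_[n,np.ones(len(n))]@c["R"].T; o=np.array(c["position"]); return o+d*((z-o[2])/d[:,2])[:,None]
def place(p,P):
    P=np.array(P,float); c,s=np.cos(p[2]),np.sin(p[2])
    return np.c_[p[0]+c*P[:,0]-s*P[:,1],p[1]+s*P[:,0]+c*P[:,1],P[:,2]]
def frame(press,th,P):
    P=np.array(P,float); a,d,h=P.T
    return place(press,np.c_[15+a,135-d*np.cos(th)+h*np.sin(th),18+d*np.sin(th)+h*np.cos(th)])
BC=[(-165,-135,18),(-165,135,18),(165,135,18),(165,-135,18)]  # nr nl fl fr
KC=[(-90,-65,30),(-90,65,30),(90,65,30),(90,-65,30)]
E
python3 - <<'E'
from h import *
S,C=cam("side"),cam("scene")
f=lambda L:(np.array(L)+.5)/3-.5+[215,110]
g=lambda L:(np.array(L)+.5)/4-.5+[220,175]
sb=f([(95,533),(36,322),(397,258)]); sk=f([(132,439),(113,336),(325,313),(355,408)])
cb=g([(718,368),(390,497),(400,215)]); ck=g([(577,357),(405,407),(422,262)])
b=np.array(BC);k=np.array(KC)
def fit(P,i,j,us,uc,x0):
    fs=lambda p:np.r_[(proj(S,place(p,P[i]))-us).ravel(),(proj(C,place(p,P[j]))-uc).ravel()]
    o=least_squares(fs,x0); print(np.round(o.x,3),np.round(o.fun,1)); return o.x
x0=ray(S,sb,18); print(x0.round(1))
p=fit(b,[0,1,2],[0,1,3],sb,cb,[600,0,0])
q=fit(k,[0,1,2,3],[0,1,3],sk,ck,[600,0,0])
print("fence check side", proj(S,place(p,[(101,91,25)])), "blank in press",place([0,0,-p[2]],[(q[0]-p[0],q[1]-p[1],0)]),q[2]-p[2])
fo=f([(63,78),(368,32)]); 
uf=np.r_[fo,g([(27,38),(283,143)])]
def ff(t): return np.r_[proj(S,frame(p,t[0],[(-130,210,22),(130,210,22)]))-fo, proj(C,frame(p,t[0],[(130,210,22),(-130,210,0)]))-uf[2:]].ravel()
o=least_squares(ff,[1.75]); print("theta",o.x,o.fun.round(1))
print("home",place(p,[(11,26,18)]))
print("rail",frame(p,o.x[0],[(0,195,22)]), frame(p,o.x[0],[(0,210,22),(0,210,0)]))
for n,z,uv in [("pinkpot",52,(333,292)),("cup rim",81,(378,264)),]: print(n,ray(S,[uv],z))
np.savez("m.npz",p=p,q=q,th=o.x[0])
E
```

```text
[[ 429.6 -188.9   18. ]
 [ 398.7   73.4   18. ]
 [ 720.5  112.9   18. ]]
[ 5.76529e+02 -3.34370e+01  1.25000e-01] [-0.  -0.3 -1.2 -1.5  0.5 -1.9  0.5 -1.7  0.3 -1.   1.  -0.6]
[ 5.53588e+02 -3.29210e+01  2.60000e-02] [-0.4 -0.5  0.  -0.3 -0.  -1.   0.6  0.3  0.2 -0.4  0.3  0.1  0.4 -0.1]
fence check side [[329.60652631 205.36075582]] blank in press [[-22.69900165   3.3651627    0.        ]] -0.09906751904151051
theta [1.69860454] [-1.2 -1.9 -1.1 -2.  -1.3 -0.1  2.1 -1.7]
home [[584.21046439  -6.2711927   18.        ]]
rail [[568.82125006 148.69329112 208.60537855]] [[568.58350508 150.59035983 223.4830332 ]
 [571.29688285 128.93916065 226.28716499]]
pinkpot [[ 611.63702741 -267.19742741   52.        ]]
cup rim [[ 718.04234563 -227.30966141   81.        ]]
```

```bash
cat >> h.py <<'E'
def go(X,Y,Z,yaw=None,n=None):
    "print shift in tool axes (mm) from the measured pose to a press-frame TCP target, and turn"
    s=r.read_state(); p=np.load("m.npz")["p"]; q=s["tool_rot"]; M=R.from_quat(np.array(q)[[1,2,3,0]]).as_matrix()
    t=place(p,[(X,Y,Z)])[0]; d=M.T@(t-s["tool_pos"])
    a=np.arctan2(M[1,0],M[0,0]); turn=None if yaw is None else np.rad2deg(a-p[2]-yaw)
    print("world",t.round(1),"tool shift",d.round(1),"az",turn,"tilt",np.rad2deg(np.arccos(-M[2,2])).round(2))
def where():
    s=r.read_state(); p=np.load("m.npz")["p"]; d=np.array(s["tool_pos"])-[p[0],p[1],0]
    print(s["time"],"press-frame TCP",place([0,0,-p[2]],[d]).round(1),"F",np.round(s["contact_force"],1))
E
python3 -c "
from h import *
where(); go(-180,-220,238,0); go(-142,5,238,0); go(-142,5,60)
S=cam('side');print(ray(S,[(398,193),(430,195),(375,145)],0))"
```

```text
0.2 press-frame TCP [[-478.5 -538.6  238.7]] F [-1.   0.5 -0. ]
world [ 425.3 -274.1  238. ] tool shift [ 339.5 -274.4    1. ] az 7.916550368846369 tilt 0.06
world [435.  -46.1 238. ] tool shift [ 408.1 -492.1    1.2] az 7.916550368846369 tilt 0.06
world [435.  -46.1  60. ] tool shift [ 408.1 -491.9  179.2] az None tilt 0.06
[[ 8.66143469e+02  1.26460697e+02 -1.13686838e-13]
 [ 9.50322142e+02  1.03576342e+02  0.00000000e+00]
 [ 8.62659693e+02  3.78959088e+02  0.00000000e+00]]
```

move_arm(series=[{"x":0.034,"y":-0.027},{"x":0.034,"y":-0.027},{"x":0.034,"y":-0.027},{"x":0.034,"y":-0.027},{"x":0.034,"y":-0.027},{"x":0.034,"y":-0.027},{"x":0.034,"y":-0.027},{"x":0.034,"y":-0.027},{"x":0.034,"y":-0.027},{"x":0.034,"y":-0.027}])

```text
$.series[0]: bad value
```

move_arm(series=[{"x":0.008,"y":-0.03},{"x":0.01,"y":-0.031},{"x":0.01,"y":-0.031},{"x":0.01,"y":-0.031},{"x":0.01,"y":-0.031},{"x":0.01,"y":-0.031},{"x":0.01,"y":-0.033},{"az":4},{"az":4},{}])

```text
$.series[0]: bad value
```

```bash
python3 -c "
from h import *
where(); go(-142,5,60,0)"
```

```text
0.25 press-frame TCP [[-478.5 -538.7  238.9]] F [-1.2  0.6 -0.4]
world [435.  -46.1  60. ] tool shift [ 408.2 -492.   179.2] az 7.916079916400354 tilt 0.05
```

move_arm(series=[{"x":0.034,"y":-0.027,"z":0,"ax":0,"ay":0,"az":0,"jaw":1},{"x":0.034,"y":-0.027,"z":0,"ax":0,"ay":0,"az":0,"jaw":1},{"x":0.034,"y":-0.027,"z":0,"ax":0,"ay":0,"az":0,"jaw":1},{"x":0.034,"y":-0.027,"z":0,"ax":0,"ay":0,"az":0,"jaw":1},{"x":0.034,"y":-0.027,"z":0,"ax":0,"ay":0,"az":0,"jaw":1},{"x":0.034,"y":-0.027,"z":0,"ax":0,"ay":0,"az":0,"jaw":1},{"x":0.034,"y":-0.027,"z":0,"ax":0,"ay":0,"az":0,"jaw":1},{"x":0.034,"y":-0.027,"z":0,"ax":0,"ay":0,"az":0,"jaw":1},{"x":0.034,"y":-0.027,"z":0,"ax":0,"ay":0,"az":0,"jaw":1},{"x":0.034,"y":-0.027,"z":0,"ax":0,"ay":0,"az":0,"jaw":1}])

```text
time: 1.25
tool_pos: [427.8, -277.2, 239.5]
tool_rot: [0.0, 0.991, 0.131, 0.0]
contact_force: [0.4, 0.8, 0.7]
gripper_width: 85.3
grip_force: 0.0
```

move_arm(series=[{"x":0.01,"y":-0.031,"z":0,"ax":0,"ay":0,"az":0,"jaw":1},{"x":0.01,"y":-0.031,"z":0,"ax":0,"ay":0,"az":0,"jaw":1},{"x":0.01,"y":-0.031,"z":0,"ax":0,"ay":0,"az":0,"jaw":1},{"x":0.01,"y":-0.031,"z":0,"ax":0,"ay":0,"az":0,"jaw":1},{"x":0.01,"y":-0.031,"z":0,"ax":0,"ay":0,"az":0,"jaw":1},{"x":0.01,"y":-0.031,"z":0,"ax":0,"ay":0,"az":0,"jaw":1},{"x":0.01,"y":-0.031,"z":0,"ax":0,"ay":0,"az":0,"jaw":1},{"x":0,"y":0,"z":0.02,"ax":0,"ay":0,"az":4,"jaw":1},{"x":0,"y":0,"z":0.02,"ax":0,"ay":0,"az":4,"jaw":1},{"x":0,"y":0,"z":0,"ax":0,"ay":0,"az":0,"jaw":1}])

```text
time: 2.25
tool_pos: [436.5, -50.6, 197.5]
tool_rot: [-0.0, 0.998, 0.062, -0.002]
contact_force: [-0.1, -0.0, 0.5]
gripper_width: 85.2
grip_force: 0.0
```

```bash
python3 -c "
from h import *
where(); go(-142,5,60,0)"
```

```text
2.25 press-frame TCP [[-141.1    0.4  197.5]] F [-0.1 -0.   0.5]
world [435.  -46.1  60. ] tool shift [ -0.4  -4.5 137.5] az -0.07748505307573154 tilt 0.24
```

move_arm(series=[{"x":0,"y":-0.004,"z":0.03,"ax":0,"ay":0,"az":0,"jaw":1},{"x":0,"y":0,"z":0.03,"ax":0,"ay":0,"az":0,"jaw":1},{"x":0,"y":0,"z":0.03,"ax":0,"ay":0,"az":0,"jaw":1},{"x":0,"y":0,"z":0.03,"ax":0,"ay":0,"az":0,"jaw":1},{"x":0,"y":0,"z":0.02,"ax":0,"ay":0,"az":0,"jaw":1},{"x":0,"y":0,"z":0.02,"ax":0,"ay":0,"az":0,"jaw":1},{"x":0,"y":0,"z":0,"ax":0,"ay":0,"az":0,"jaw":1},{"x":0,"y":0,"z":0,"ax":0,"ay":0,"az":0,"jaw":1}])

```text
time: 3.05
tool_pos: [438.3, -47.1, 40.0]
tool_rot: [0.0, 0.998, 0.062, 0.0]
contact_force: [-0.0, -0.4, 0.1]
gripper_width: 84.9
grip_force: 0.0
```

```bash
python3 -c "
from h import *
where(); c=cam('wrist'); cv2.imwrite('pics/w1.png',c['pixels'][:,:,::-1])"
```

```text
3.05 press-frame TCP [[-138.9    3.6   40. ]] F [-0.  -0.4  0.1]
```

View pics/w1.png

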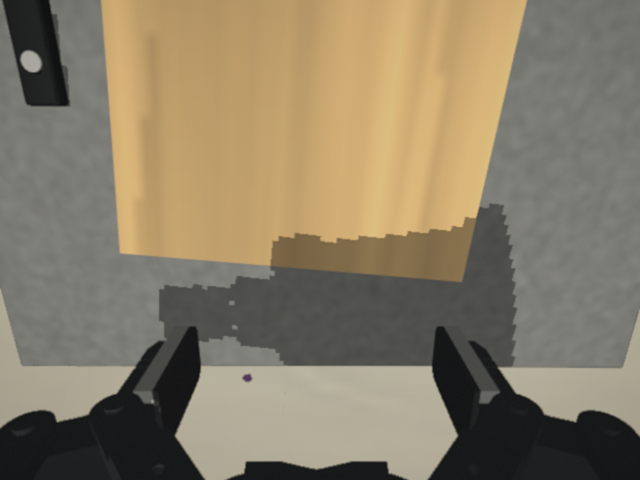

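Wrist view: fingertips (≈440–160, 330) stand over the board just short of the blank's near edge (120,253)–(463,281). Now feel for the board.

move_arm(series=[{"x":0,"y":0,"z":0.003,"ax":0,"ay":0,"az":0,"jaw":1},{"x":0,"y":0,"z":0.003,"ax":0,"ay":0,"az":0,"jaw":1},{"x":0,"y":0,"z":0.003,"ax":0,"ay":0,"az":0,"jaw":1},{"x":0,"y":0,"z":0.002,"ax":0,"ay":0,"az":0,"jaw":1},{"x":0,"y":0,"z":0.002,"ax":0,"ay":0,"az":0,"jaw":1},{"x":0,"y":0,"z":0.001,"ax":0,"ay":0,"az":0,"jaw":1},{"x":0,"y":0,"z":0.0,"ax":0,"ay":0,"az":0,"jaw":1}])

```text
time: 3.8
tool_pos: [437.6, -46.9, 25.1]
tool_rot: [-0.0, 0.998, 0.062, -0.0]
contact_force: [1.1, 0.0, -0.0]
gripper_width: 85.3
grip_force: 0.0
```

move_arm(series=[{"x":0,"y":0,"z":0.002,"ax":0,"ay":0,"az":0,"jaw":1},{"x":0,"y":0,"z":0.002,"ax":0,"ay":0,"az":0,"jaw":1},{"x":0,"y":0,"z":0.001,"ax":0,"ay":0,"az":0,"jaw":1},{"x":0,"y":0,"z":0.0,"ax":0,"ay":0,"az":0,"jaw":1}])

```text
time: 4.2
tool_pos: [437.6, -46.9, 20.1]
tool_rot: [-0.0, 0.998, 0.062, -0.0]
contact_force: [0.5, 0.4, -0.1]
gripper_width: 85.5
grip_force: 0.0
```

move_arm(series=[{"x":0,"y":0,"z":0.002,"ax":0,"ay":0,"az":0,"jaw":1},{"x":0,"y":0,"z":0.001,"ax":0,"ay":0,"az":0,"jaw":1},{"x":0,"y":0,"z":0.0,"ax":0,"ay":0,"az":0,"jaw":1}])

```text
time: 4.5
tool_pos: [437.6, -46.9, 17.1]
tool_rot: [-0.0, 0.998, 0.062, -0.0]
contact_force: [0.1, -0.1, -0.1]
gripper_width: 85.2
grip_force: 0.0
```

move_arm(series=[{"x":0.005,"y":0,"z":0,"ax":0,"ay":0,"az":0,"jaw":1},{"x":0.005,"y":0,"z":0,"ax":0,"ay":0,"az":0,"jaw":1},{"x":0.004,"y":0,"z":0,"ax":0,"ay":0,"az":0,"jaw":1},{"x":0.004,"y":0,"z":0,"ax":0,"ay":0,"az":0,"jaw":1},{"x":0.004,"y":0,"z":0,"ax":0,"ay":0,"az":0,"jaw":1},{"x":0.004,"y":0,"z":0,"ax":0,"ay":0,"az":0,"jaw":1},{"x":0.004,"y":0,"z":0,"ax":0,"ay":0,"az":0,"jaw":1},{"x":0.004,"y":0,"z":0,"ax":0,"ay":0,"az":0,"jaw":1},{"x":0.003,"y":0,"z":0,"ax":0,"ay":0,"az":0,"jaw":1}])

```text
time: 5.4
tool_pos: [474.9, -42.2, 17.3]
tool_rot: [-0.0, 0.998, 0.062, 0.0]
contact_force: [-0.5, 0.6, -0.5]
gripper_width: 85.4
grip_force: 0.5
```

```bash
python3 -c "
from h import *
where()
a=cam('side')['pixels'][110:310,215:415,::-1]; b=cam('wrist')['pixels'][:,:,::-1]
cv2.imwrite('pics/s2.png',np.hstack([cv2.resize(a,(400,400),interpolation=cv2.INTER_CUBIC),cv2.resize(b[::],(400,400))]))"
```

```text
5.4 press-frame TCP [[-101.9    3.9   17.3]] F [-0.5  0.6 -0.5]
```

View pics/s2.png

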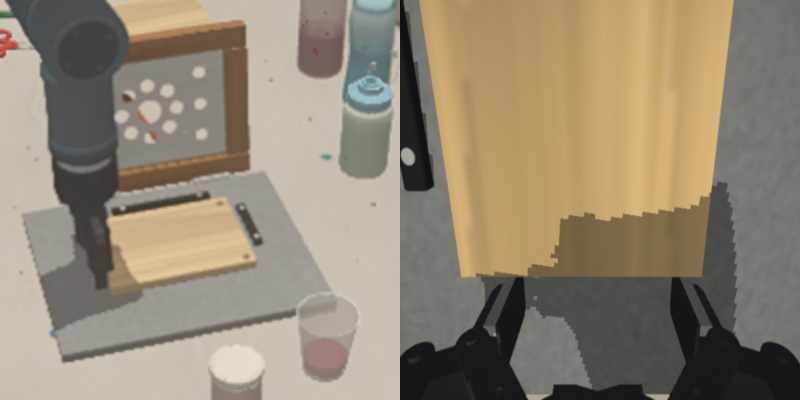

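Blank is now square against both fingertips (edge at row 276 on the right half), about 12 mm short of the short fence. Push on.

move_arm(series=[{"x":0.003,"y":0,"z":0,"ax":0,"ay":0,"az":0,"jaw":1},{"x":0.003,"y":0,"z":0,"ax":0,"ay":0,"az":0,"jaw":1},{"x":0.003,"y":0,"z":0,"ax":0,"ay":0,"az":0,"jaw":1},{"x":0.001,"y":0,"z":0,"ax":0,"ay":0,"az":0,"jaw":1},{"x":0,"y":0,"z":0,"ax":0,"ay":0,"az":0,"jaw":1}])

```text
time: 6.0
tool_pos: [484.5, -41.1, 17.2]
tool_rot: [-0.0, 0.998, 0.062, -0.0]
contact_force: [-0.1, 0.0, -0.8]
gripper_width: 85.5
grip_force: 0.3
```

move_arm(series=[{"x":0.001,"y":0,"z":0,"ax":0,"ay":0,"az":0,"jaw":1},{"x":0.001,"y":0,"z":0,"ax":0,"ay":0,"az":0,"jaw":1},{"x":0,"y":0,"z":0,"ax":0,"ay":0,"az":0,"jaw":1}])

```text
time: 6.3
tool_pos: [484.5, -41.1, 17.0]
tool_rot: [0.0, 0.998, 0.062, -0.002]
contact_force: [-6.3, -0.0, 4.4]
gripper_width: 85.5
grip_force: 2.7
```

move_arm(series=[{"x":-0.01,"y":0,"z":0,"ax":0,"ay":0,"az":0,"jaw":1},{"x":-0.015,"y":0,"z":-0.02,"ax":0,"ay":0,"az":0,"jaw":1},{"x":0,"y":0,"z":-0.04,"ax":0,"ay":0,"az":0,"jaw":1},{"x":0,"y":0,"z":-0.04,"ax":0,"ay":0,"az":0,"jaw":1},{"x":0,"y":0,"z":-0.02,"ax":0,"ay":0,"az":0,"jaw":1},{"x":0,"y":0,"z":0,"ax":0,"ay":0,"az":0,"jaw":1}])

```text
time: 6.9
tool_pos: [464.0, -44.2, 140.1]
tool_rot: [0.001, 0.998, 0.061, 0.004]
contact_force: [0.3, 0.9, -0.1]
gripper_width: 85.5
grip_force: 0.0
```

```bash
python3 -c "
from h import *
where(); print(r.read_state()['joint_positions']); go(5,-95,130,1.5708)
S=cam('side'); cv2.imwrite('pics/s3.png',S['pixels'][:,:,::-1])
p=np.load('m.npz')['p']; print(proj(S,place(p,[(-79,-39,30),(101,-39,30)])))"
```

```text
6.9 press-frame TCP [[-113.     3.3  140.1]] F [ 0.3  0.9 -0.1]
[ 0.23370375  0.39163786 -0.28213494  2.08412467  0.17119673  0.67969646
 -1.60898751]
world [ 593.3 -127.1  130. ] tool shift [118.1  98.   11.1] az -90.10957258645637 tilt 0.42
[[273.46575347 248.68093541]
 [345.64019966 234.80270583]]
```

move_arm(series=[{"x":0,"y":0,"z":0,"ax":0,"ay":0,"az":-8.5,"jaw":1},{"x":0,"y":0,"z":0,"ax":0,"ay":0,"az":-8.5,"jaw":1},{"x":0,"y":0,"z":0,"ax":0,"ay":0,"az":-8.5,"jaw":1},{"x":0,"y":0,"z":0,"ax":0,"ay":0,"az":-8.5,"jaw":1},{"x":0,"y":0,"z":0,"ax":0,"ay":0,"az":-8.5,"jaw":1},{"x":0,"y":0,"z":0,"ax":0,"ay":0,"az":-8.5,"jaw":1},{"x":0,"y":0,"z":0,"ax":0,"ay":0,"az":-8.5,"jaw":1},{"x":0,"y":0,"z":0,"ax":0,"ay":0,"az":-8.5,"jaw":1},{"x":0,"y":0,"z":0,"ax":0,"ay":0,"az":-8.5,"jaw":1},{"x":0,"y":0,"z":0,"ax":0,"ay":0,"az":-8.5,"jaw":1}])

```text
time: 7.95
tool_pos: [460.7, -43.7, 135.8]
tool_rot: [-0.001, 0.692, 0.722, -0.0]
contact_force: [1.1, 0.3, -0.3]
gripper_width: 85.3
grip_force: 0.0
```

move_arm(series=[{"x":0,"y":0,"z":0,"ax":0,"ay":0,"az":-5,"jaw":1},{"x":-0.032,"y":0.03,"z":0,"ax":0,"ay":0,"az":0,"jaw":1},{"x":-0.032,"y":0.03,"z":0,"ax":0,"ay":0,"az":0,"jaw":1},{"x":-0.034,"y":0.03,"z":0,"ax":0,"ay":0,"az":0,"jaw":1},{"x":0,"y":0.028,"z":0,"ax":0,"ay":0,"az":0,"jaw":1},{"x":0,"y":0,"z":0,"ax":0,"ay":0,"az":0,"jaw":1}])

```text
time: 8.55
tool_pos: [593.3, -126.6, 135.5]
tool_rot: [-0.0, 0.663, 0.749, 0.001]
contact_force: [-0.1, 0.3, 0.1]
gripper_width: 85.6
grip_force: 0.0
```

```bash
python3 -c "
from h import *
where(); go(5,-95,17,1.5708)"
```

```text
8.55 press-frame TCP [[  5.1 -94.5 135.5]] F [-0.1  0.3  0.1]
world [ 593.3 -127.1   17. ] tool shift [ -0.7  -0.3 118.5] az -0.146933848229215 tilt 0.15
```

move_arm(series=[{"x":0,"y":0,"z":0.03,"ax":0,"ay":0,"az":0,"jaw":1},{"x":0,"y":0,"z":0.03,"ax":0,"ay":0,"az":0,"jaw":1},{"x":0,"y":0,"z":0.03,"ax":0,"ay":0,"az":0,"jaw":1},{"x":0,"y":0,"z":0.02,"ax":0,"ay":0,"az":0,"jaw":1},{"x":0,"y":0,"z":0.008,"ax":0,"ay":0,"az":0,"jaw":1},{"x":0,"y":0,"z":0,"ax":0,"ay":0,"az":0,"jaw":1}])

```text
time: 9.15
tool_pos: [589.0, -126.0, 17.6]
tool_rot: [-0.002, 0.662, 0.75, -0.001]
contact_force: [-0.2, 0.2, 0.2]
gripper_width: 85.3
grip_force: 0.0
```

move_arm(series=[{"x":0.005,"y":0,"z":0,"ax":0,"ay":0,"az":0,"jaw":1},{"x":0.005,"y":0,"z":0,"ax":0,"ay":0,"az":0,"jaw":1},{"x":0.005,"y":0,"z":0,"ax":0,"ay":0,"az":0,"jaw":1},{"x":0.005,"y":0,"z":0,"ax":0,"ay":0,"az":0,"jaw":1},{"x":0.004,"y":0,"z":0,"ax":0,"ay":0,"az":0,"jaw":1},{"x":0.004,"y":0,"z":0,"ax":0,"ay":0,"az":0,"jaw":1},{"x":0.004,"y":0,"z":0,"ax":0,"ay":0,"az":0,"jaw":1},{"x":0.004,"y":0,"z":0,"ax":0,"ay":0,"az":0,"jaw":1},{"x":0.003,"y":0,"z":0,"ax":0,"ay":0,"az":0,"jaw":1},{"x":0,"y":0,"z":0,"ax":0,"ay":0,"az":0,"jaw":1}])

```text
time: 10.15
tool_pos: [585.9, -87.4, 19.3]
tool_rot: [-0.0, 0.662, 0.749, 0.0]
contact_force: [0.5, -0.4, -0.5]
gripper_width: 85.5
grip_force: 0.0
```

```bash
python3 -c "
from h import *
where()
a=cam('side')['pixels'][110:310,215:415,::-1]; b=cam('wrist')['pixels'][:,:,::-1]
cv2.imwrite('pics/s4.png',np.hstack([cv2.resize(a,(400,400),interpolation=cv2.INTER_CUBIC),cv2.resize(b[::],(400,400))]))"
```

```text
10.15 press-frame TCP [[  2.6 -54.8  19.3]] F [ 0.5 -0.4 -0.5]
```

View pics/s4.png

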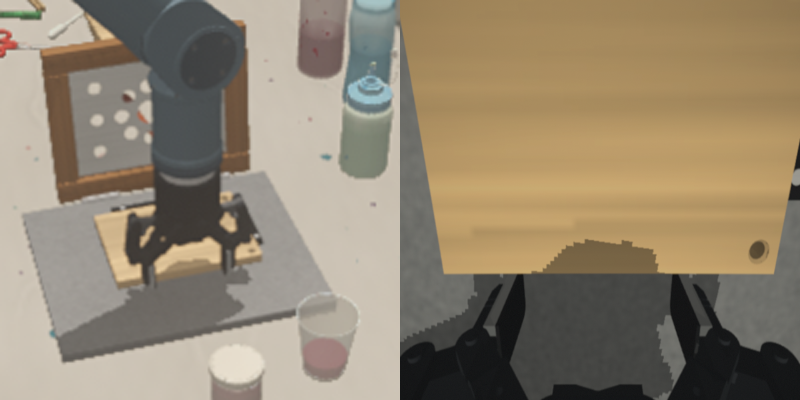

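Both fingertips press squarely on the right edge (row 274, right half). About 5 mm remain.

move_arm(series=[{"x":0.002,"y":0,"z":0.001,"ax":0,"ay":0,"az":0,"jaw":1},{"x":0.001,"y":0,"z":0.001,"ax":0,"ay":0,"az":0,"jaw":1},{"x":0.001,"y":0,"z":0,"ax":0,"ay":0,"az":0,"jaw":1},{"x":0,"y":0,"z":0,"ax":0,"ay":0,"az":0,"jaw":1}])

```text
time: 10.65
tool_pos: [585.3, -83.8, 17.1]
tool_rot: [-0.0, 0.662, 0.749, -0.0]
contact_force: [-0.2, -0.5, -0.0]
gripper_width: 85.2
grip_force: 0.1
```

move_arm(series=[{"x":0.001,"y":0,"z":0,"ax":0,"ay":0,"az":0,"jaw":1},{"x":0.001,"y":0,"z":0,"ax":0,"ay":0,"az":0,"jaw":1},{"x":0,"y":0,"z":0,"ax":0,"ay":0,"az":0,"jaw":1}])

```text
time: 10.95
tool_pos: [585.0, -82.5, 17.2]
tool_rot: [0.0, 0.662, 0.749, -0.0]
contact_force: [0.3, -2.6, 0.8]
gripper_width: 85.6
grip_force: 1.0
```

move_arm(series=[{"x":0.001,"y":0,"z":0,"ax":0,"ay":0,"az":0,"jaw":1},{"x":0.001,"y":0,"z":0,"ax":0,"ay":0,"az":0,"jaw":1},{"x":0,"y":0,"z":0,"ax":0,"ay":0,"az":0,"jaw":1}])

```text
time: 11.25
tool_pos: [584.8, -82.4, 17.2]
tool_rot: [0.001, 0.663, 0.749, -0.001]
contact_force: [0.5, -6.0, -0.3]
gripper_width: 85.5
grip_force: 3.1
```

move_arm(series=[{"x":-0.01,"y":0,"z":0,"ax":0,"ay":0,"az":0,"jaw":1},{"x":-0.02,"y":0,"z":-0.02,"ax":0,"ay":0,"az":0,"jaw":1},{"x":-0.02,"y":-0.04,"z":-0.03,"ax":0,"ay":0,"az":0,"jaw":1},{"x":0,"y":-0.045,"z":-0.04,"ax":0,"ay":0,"az":8.5,"jaw":1},{"x":0,"y":-0.04,"z":-0.03,"ax":0,"ay":0,"az":8.5,"jaw":1},{"x":0,"y":-0.03,"z":0,"ax":0,"ay":0,"az":8.5,"jaw":1},{"x":0,"y":0,"z":0,"ax":0,"ay":0,"az":8.5,"jaw":1},{"x":0,"y":0,"z":0,"ax":0,"ay":0,"az":8.5,"jaw":1},{"x":0,"y":0,"z":0,"ax":0,"ay":0,"az":8.5,"jaw":1},{"x":0,"y":0,"z":0,"ax":0,"ay":0,"az":8.5,"jaw":1}])

```text
time: 12.25
tool_pos: [447.7, -130.8, 128.6]
tool_rot: [-0.0, 0.948, 0.319, 0.001]
contact_force: [-0.1, -0.4, -0.6]
gripper_width: 85.2
grip_force: 0.0
```

move_arm(series=[{"x":0,"y":0,"z":0,"ax":0,"ay":0,"az":8.5,"jaw":1},{"x":0,"y":0,"z":0,"ax":0,"ay":0,"az":8.5,"jaw":1},{"x":0,"y":0,"z":0,"ax":0,"ay":0,"az":8.5,"jaw":1},{"x":0,"y":0,"z":0,"ax":0,"ay":0,"az":5,"jaw":1},{"x":0,"y":0,"z":0,"ax":0,"ay":0,"az":0,"jaw":1}])

```text
time: 12.75
tool_pos: [447.7, -130.7, 128.5]
tool_rot: [-0.0, 0.998, 0.062, 0.0]
contact_force: [-0.4, 0.1, 0.1]
gripper_width: 85.5
grip_force: 0.0
```

```bash
python3 -c "
from h import *
where(); go(-112,24,17,0)
S=cam('side')
p=np.load('m.npz')['p']; u=proj(S,place(p,[(-79,-39,30),(101,-39,30),(-79,91,30),(101,91,30)])); print(u)
a=S['pixels'][180:280,220:370,::-1]
cv2.imwrite('pics/s5.png',cv2.resize(a,None,fx=5,fy=5,interpolation=cv2.INTER_CUBIC)); print((u-[220,180]+.5)*5-.5)"
```

```text
12.75 press-frame TCP [[-139.9  -80.5  128.5]] F [-0.4  0.1  0.1]
world [462.4 -23.6  17. ] tool shift [  27.7 -104.5  111.5] az -0.05459946362752026 tilt 0.04
[[273.46575347 248.68093541]
 [345.64019966 234.80270583]
 [261.60164228 216.09968097]
 [329.63115949 203.82015578]]
[[269.32876733 345.40467707]
 [630.20099828 276.01352915]
 [210.00821139 182.49840487]
 [550.15579746 121.10077891]]
```

View pics/s5.png

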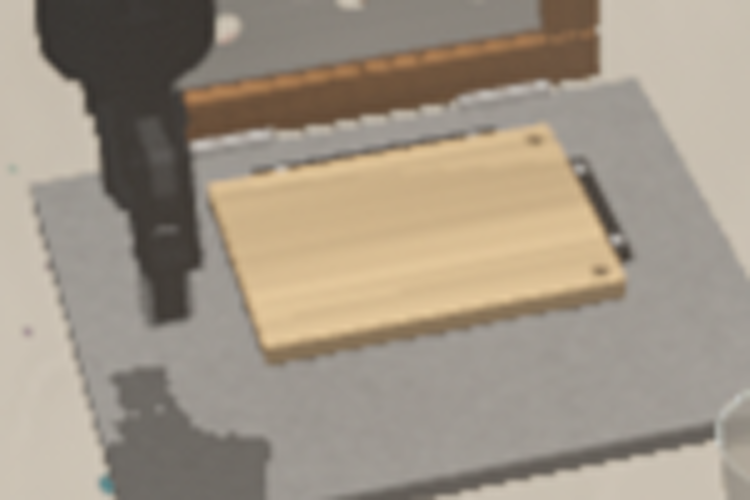

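Blank looks home: corners (265,349), (627,283), (208,184), (550,124) within about 1 camera pixel of prediction. One more nudge on the near edge closes any gap at the short fence.

move_arm(series=[{"x":0.007,"y":-0.035,"z":0,"ax":0,"ay":0,"az":0,"jaw":1},{"x":0.007,"y":-0.035,"z":0,"ax":0,"ay":0,"az":0,"jaw":1},{"x":0.007,"y":-0.034,"z":0,"ax":0,"ay":0,"az":0,"jaw":1},{"x":0,"y":0,"z":0.03,"ax":0,"ay":0,"az":0,"jaw":1},{"x":0,"y":0,"z":0.03,"ax":0,"ay":0,"az":0,"jaw":1},{"x":0,"y":0,"z":0.03,"ax":0,"ay":0,"az":0,"jaw":1},{"x":0,"y":0,"z":0.021,"ax":0,"ay":0,"az":0,"jaw":1},{"x":0,"y":0,"z":0,"ax":0,"ay":0,"az":0,"jaw":1}])

```text
time: 13.6
tool_pos: [453.6, -25.0, 15.3]
tool_rot: [-0.0, 0.998, 0.063, -0.002]
contact_force: [-0.2, -0.8, -0.9]
gripper_width: 85.5
grip_force: 0.0
```

move_arm(series=[{"x":0.005,"y":0,"z":0,"ax":0,"ay":0,"az":0,"jaw":1},{"x":0.005,"y":0,"z":0,"ax":0,"ay":0,"az":0,"jaw":1},{"x":0.005,"y":0,"z":0,"ax":0,"ay":0,"az":0,"jaw":1},{"x":0.004,"y":0,"z":0,"ax":0,"ay":0,"az":0,"jaw":1},{"x":0.002,"y":0,"z":0,"ax":0,"ay":0,"az":0,"jaw":1},{"x":0,"y":0,"z":0,"ax":0,"ay":0,"az":0,"jaw":1}])

```text
time: 14.2
tool_pos: [476.9, -22.8, 17.6]
tool_rot: [0.0, 0.998, 0.062, 0.0]
contact_force: [0.4, -0.8, -0.2]
gripper_width: 85.5
grip_force: 0.0
```

```bash
python3 -c "
from h import *
where(); go(-92,24,17,0)"
```

```text
14.2 press-frame TCP [[-97.6  22.9  17.6]] F [ 0.4 -0.8 -0.2]
world [482.3 -21.1  17. ] tool shift [ 5.6 -1.1  0.6] az -0.07908426884304352 tilt 0.04
```

move_arm(series=[{"x":0.003,"y":0,"z":0,"ax":0,"ay":0,"az":0,"jaw":1},{"x":0.002,"y":0,"z":0,"ax":0,"ay":0,"az":0,"jaw":1},{"x":0.001,"y":0,"z":0,"ax":0,"ay":0,"az":0,"jaw":1},{"x":0,"y":0,"z":0,"ax":0,"ay":0,"az":0,"jaw":1}])

```text
time: 14.6
tool_pos: [482.1, -22.2, 17.3]
tool_rot: [0.0, 0.998, 0.062, -0.0]
contact_force: [-1.1, 0.2, 0.9]
gripper_width: 85.4
grip_force: 0.3
```

move_arm(series=[{"x":0.001,"y":0,"z":0,"ax":0,"ay":0,"az":0,"jaw":1},{"x":0.001,"y":0,"z":0,"ax":0,"ay":0,"az":0,"jaw":1},{"x":0,"y":0,"z":0,"ax":0,"ay":0,"az":0,"jaw":1}])

```text
time: 14.9
tool_pos: [482.2, -22.3, 17.0]
tool_rot: [0.0, 0.998, 0.061, -0.002]
contact_force: [-6.2, -0.8, 4.6]
gripper_width: 85.4
grip_force: 2.7
```

```bash
python3 -c "
from h import *
where()"
```

```text
14.9 press-frame TCP [[-92.2  22.8  17. ]] F [-6.2 -0.8  4.6]
```

Blank is snug at the same stop position as before. Now move up, shut the jaw, and go to the left of the frame.

move_arm(series=[{"x":-0.01,"y":0,"z":0,"ax":0,"ay":0,"az":0,"jaw":1},{"x":-0.02,"y":0,"z":-0.02,"ax":0,"ay":0,"az":0,"jaw":1},{"x":0,"y":0,"z":-0.04,"ax":0,"ay":0,"az":0,"jaw":1},{"x":0,"y":0,"z":-0.04,"ax":0,"ay":0,"az":-8,"jaw":1},{"x":0,"y":0,"z":-0.04,"ax":0,"ay":0,"az":-8,"jaw":-1},{"x":0,"y":0,"z":-0.04,"ax":0,"ay":0,"az":-8,"jaw":-1},{"x":0,"y":0,"z":-0.04,"ax":0,"ay":0,"az":-8,"jaw":-1},{"x":0,"y":0,"z":-0.04,"ax":0,"ay":0,"az":-8,"jaw":-1},{"x":0,"y":0,"z":-0.04,"ax":0,"ay":0,"az":-8,"jaw":-1},{"x":0,"y":0,"z":-0.02,"ax":0,"ay":0,"az":-8,"jaw":-1}])

```text
time: 15.9
tool_pos: [455.8, -25.4, 340.8]
tool_rot: [0.002, 0.851, 0.525, 0.002]
contact_force: [0.1, -0.1, 0.2]
gripper_width: 0.4
grip_force: 0.0
```

move_arm(series=[{"x":0,"y":0,"z":0,"ax":0,"ay":0,"az":-8,"jaw":-1},{"x":0,"y":0,"z":0,"ax":0,"ay":0,"az":-8,"jaw":-1},{"x":0,"y":0,"z":0,"ax":0,"ay":0,"az":-8,"jaw":-1},{"x":0,"y":0,"z":0,"ax":0,"ay":0,"az":-8,"jaw":-1},{"x":0,"y":0,"z":0,"ax":0,"ay":0,"az":-2,"jaw":-1},{"x":0,"y":0,"z":0,"ax":0,"ay":0,"az":0,"jaw":-1}])

```text
time: 16.5
tool_pos: [454.4, -25.6, 337.2]
tool_rot: [0.0, 0.662, 0.749, 0.0]
contact_force: [0.1, 0.2, 0.0]
gripper_width: 0.1
grip_force: 0.0
```

```bash
python3 -c "
from h import *
where(); go(15,218,330,1.5708); print(r.read_state()['gripper_width'])"
```

```text
16.5 press-frame TCP [[-120.2   23.   337.2]] F [0.1 0.2 0. ]
world [564.3 184.7 330. ] tool shift [195.2 134.9   7.3] az -0.06853948756731024 tilt 0.06
0.0699659598578993
```

move_arm(series=[{"x":0.032,"y":0.022,"z":0,"ax":0,"ay":0,"az":0,"jaw":-1},{"x":0.033,"y":0.023,"z":0,"ax":0,"ay":0,"az":0,"jaw":-1},{"x":0.033,"y":0.023,"z":0,"ax":0,"ay":0,"az":0,"jaw":-1},{"x":0.033,"y":0.023,"z":0,"ax":0,"ay":0,"az":0,"jaw":-1},{"x":0.032,"y":0.022,"z":0,"ax":0,"ay":0,"az":0,"jaw":-1},{"x":0.032,"y":0.022,"z":0,"ax":0,"ay":0,"az":0,"jaw":-1},{"x":0,"y":0,"z":0.03,"ax":0,"ay":0,"az":0,"jaw":-1},{"x":0,"y":0,"z":0.03,"ax":0,"ay":0,"az":0,"jaw":-1},{"x":0,"y":0,"z":0.03,"ax":0,"ay":0,"az":0,"jaw":-1},{"x":0,"y":0,"z":0,"ax":0,"ay":0,"az":0,"jaw":-1}])

```text
time: 17.5
tool_pos: [562.1, 183.3, 243.3]
tool_rot: [-0.002, 0.662, 0.749, -0.003]
contact_force: [-0.7, -0.2, -0.2]
gripper_width: 0.1
grip_force: 0.0
```

```bash
python3 -c "
from h import *
where(); go(15,205,219.5,1.5708)
a=cam('scene')['pixels'][150:330,190:430,::-1]; b=cam('wrist')['pixels'][:,:,::-1]
cv2.imwrite('pics/s6.png',np.hstack([cv2.resize(a,(480,360),interpolation=cv2.INTER_CUBIC),cv2.resize(b,(320,360))]))"
```

```text
17.5 press-frame TCP [[ 12.6 216.8 243.3]] F [-0.7 -0.2 -0.2]
world [565.9 171.8 219.5] tool shift [-11.8   2.6  23.8] az -0.1206476159097259 tilt 0.41
```

View pics/s6.png

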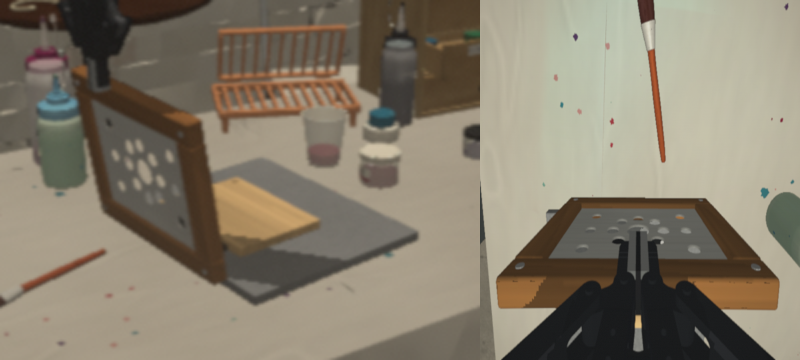

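Fingertips hang just left of the rail, right half (640,240), brush clear at the top. Work out the arc.

```bash
python3 -c "
import numpy as np
ths=[1.7,1.62,1.54,1.46,1.38,1.3,1.22,1.14,1.06,.98,.9,.82,.74,.66,.58,.5,.42,.34,.26,.18,.12,.06,.02,0]
prev=None
for t in ths:
    d=np.interp(t,[0,.6,1.7],[204,202,194]); y=135-d*np.cos(t)+22*np.sin(t)+11; z=18+d*np.sin(t)+22*np.cos(t)+8
    print(t,round(y,1),round(z,1),None if prev is None else (round(y-prev[0],1),round(prev[1]-z,1))); prev=y,z
"
```

```text
1.7 192.8 215.5 None
1.62 177.5 219.3 (np.float64(-15.3), np.float64(-3.7))
1.54 162.0 221.7 (np.float64(-15.6), np.float64(-2.5))
1.46 146.2 223.0 (np.float64(-15.8), np.float64(-1.2))
1.38 130.4 222.9 (np.float64(-15.9), np.float64(0.0))
1.3 114.5 221.6 (np.float64(-15.8), np.float64(1.3))
1.22 98.8 219.0 (np.float64(-15.7), np.float64(2.6))
1.14 83.3 215.2 (np.float64(-15.5), np.float64(3.9))
1.06 68.1 210.1 (np.float64(-15.2), np.float64(5.1))
0.98 53.3 203.7 (np.float64(-14.8), np.float64(6.3))
0.9 39.0 196.2 (np.float64(-14.3), np.float64(7.5))
0.82 25.4 187.5 (np.float64(-13.7), np.float64(8.7))
0.74 12.4 177.8 (np.float64(-13.0), np.float64(9.8))
0.66 0.3 167.0 (np.float64(-12.2), np.float64(10.8))
0.58 -11.0 155.1 (np.float64(-11.2), np.float64(11.8))
0.5 -21.0 142.3 (np.float64(-10.1), np.float64(12.8))
0.42 -30.0 128.7 (np.float64(-9.0), np.float64(13.6))
0.34 -37.9 114.4 (np.float64(-7.9), np.float64(14.3))
0.26 -44.7 99.5 (np.float64(-6.7), np.float64(14.9))
0.18 -50.2 84.1 (np.float64(-5.5), np.float64(15.4))
0.12 -53.5 72.2 (np.float64(-3.3), np.float64(11.8))
0.06 -56.1 60.2 (np.float64(-2.6), np.float64(12.0))
0.02 -57.5 52.1 (np.float64(-1.3), np.float64(8.1))
0 -58.0 48.0 (np.float64(-0.5), np.float64(4.1))
```

move_arm(series=[{"x":-0.004,"y":0.002,"z":0.014,"ax":0,"ay":0,"az":0,"jaw":-1},{"x":-0.004,"y":0,"z":0.014,"ax":0,"ay":0,"az":0,"jaw":-1},{"x":-0.004,"y":0,"z":0,"ax":0,"ay":0,"az":0,"jaw":-1},{"x":-0.004,"y":0,"z":0,"ax":0,"ay":0,"az":0,"jaw":-1},{"x":-0.004,"y":0,"z":0,"ax":0,"ay":0,"az":0,"jaw":-1},{"x":-0.004,"y":0,"z":0,"ax":0,"ay":0,"az":0,"jaw":-1},{"x":-0.004,"y":0,"z":0,"ax":0,"ay":0,"az":0,"jaw":-1}])

```text
time: 18.3
tool_pos: [570.2, 158.6, 220.4]
tool_rot: [-0.0, 0.662, 0.75, 0.001]
contact_force: [-1.0, 4.4, 3.9]
gripper_width: 0.2
grip_force: 2.2
```

```bash
python3 -c "
from h import *
where()"
```

```text
18.3 press-frame TCP [[ 17.6 191.4 220.4]] F [-1.   4.4  3.9]
```

move_arm(series=[{"x":-0.007,"y":0,"z":0,"ax":0,"ay":0,"az":0,"jaw":-1},{"x":-0.007,"y":0,"z":-0.001,"ax":0,"ay":0,"az":0,"jaw":-1},{"x":-0.007,"y":0,"z":0,"ax":0,"ay":0,"az":0,"jaw":-1},{"x":-0.007,"y":0,"z":-0.001,"ax":0,"ay":0,"az":0,"jaw":-1},{"x":-0.007,"y":0,"z":0,"ax":0,"ay":0,"az":0,"jaw":-1},{"x":-0.007,"y":0,"z":0,"ax":0,"ay":0,"az":0,"jaw":-1},{"x":-0.007,"y":0,"z":0,"ax":0,"ay":0,"az":0,"jaw":-1},{"x":-0.007,"y":0,"z":0,"ax":0,"ay":0,"az":0,"jaw":-1}])

```text
time: 19.1
tool_pos: [576.9, 100.6, 221.2]
tool_rot: [0.0, 0.662, 0.749, -0.0]
contact_force: [1.1, 3.0, 0.1]
gripper_width: -0.4
grip_force: 1.5
```

```bash
python3 -c "
from h import *
where()"
```

```text
19.1 press-frame TCP [[ 17.  132.9 221.2]] F [1.1 3.  0.1]
```

move_arm(series=[{"x":-0.008,"y":0,"z":0,"ax":0,"ay":0,"az":0,"jaw":-1},{"x":-0.008,"y":0,"z":0,"ax":0,"ay":0,"az":0,"jaw":-1},{"x":-0.008,"y":0,"z":0.001,"ax":0,"ay":0,"az":0,"jaw":-1},{"x":-0.008,"y":0,"z":0.001,"ax":0,"ay":0,"az":0,"jaw":-1},{"x":-0.008,"y":0,"z":0.002,"ax":0,"ay":0,"az":0,"jaw":-1},{"x":-0.008,"y":0,"z":0.002,"ax":0,"ay":0,"az":0,"jaw":-1},{"x":-0.008,"y":0,"z":0.0025,"ax":0,"ay":0,"az":0,"jaw":-1},{"x":-0.008,"y":0,"z":0.0025,"ax":0,"ay":0,"az":0,"jaw":-1}])

```text
time: 19.9
tool_pos: [584.7, 37.2, 210.1]
tool_rot: [0.0, 0.662, 0.749, -0.0]
contact_force: [-0.1, 2.2, -0.4]
gripper_width: -0.3
grip_force: 1.1
```

```bash
python3 -c "
from h import *
where()"
```

```text
19.9 press-frame TCP [[ 16.9  69.  210.1]] F [-0.1  2.2 -0.4]
```

move_arm(series=[{"x":-0.0075,"y":0,"z":0.003,"ax":0,"ay":0,"az":0,"jaw":-1},{"x":-0.0075,"y":0,"z":0.003,"ax":0,"ay":0,"az":0,"jaw":-1},{"x":-0.0075,"y":0,"z":0.004,"ax":0,"ay":0,"az":0,"jaw":-1},{"x":-0.007,"y":0,"z":0.004,"ax":0,"ay":0,"az":0,"jaw":-1},{"x":-0.007,"y":0,"z":0.004,"ax":0,"ay":0,"az":0,"jaw":-1},{"x":-0.007,"y":0,"z":0.0045,"ax":0,"ay":0,"az":0,"jaw":-1},{"x":-0.0065,"y":0,"z":0.005,"ax":0,"ay":0,"az":0,"jaw":-1},{"x":-0.0065,"y":0,"z":0.005,"ax":0,"ay":0,"az":0,"jaw":-1}])

```text
time: 20.7
tool_pos: [591.7, -18.8, 177.4]
tool_rot: [0.0, 0.662, 0.749, -0.0]
contact_force: [-0.6, 2.1, -0.0]
gripper_width: -0.3
grip_force: 0.8
```

```bash
python3 -c "
from h import *
where()"
```

```text
20.7 press-frame TCP [[ 16.9  12.6 177.4]] F [-0.6  2.1 -0. ]
```

move_arm(series=[{"x":-0.006,"y":0,"z":0.0055,"ax":0,"ay":0,"az":0,"jaw":-1},{"x":-0.006,"y":0,"z":0.0055,"ax":0,"ay":0,"az":0,"jaw":-1},{"x":-0.0055,"y":0,"z":0.006,"ax":0,"ay":0,"az":0,"jaw":-1},{"x":-0.0055,"y":0,"z":0.006,"ax":0,"ay":0,"az":0,"jaw":-1},{"x":-0.005,"y":0,"z":0.0065,"ax":0,"ay":0,"az":0,"jaw":-1},{"x":-0.005,"y":0,"z":0.0065,"ax":0,"ay":0,"az":0,"jaw":-1},{"x":-0.0045,"y":0,"z":0.0065,"ax":0,"ay":0,"az":0,"jaw":-1},{"x":-0.0045,"y":0,"z":0.0065,"ax":0,"ay":0,"az":0,"jaw":-1}])

```text
time: 21.5
tool_pos: [596.8, -60.1, 128.2]
tool_rot: [-0.0, 0.662, 0.749, -0.0]
contact_force: [-0.4, 0.3, 1.0]
gripper_width: 0.0
grip_force: 0.5
```

```bash
python3 -c "
from h import *
where()"
```

```text
21.5 press-frame TCP [[ 16.8 -29.  128.2]] F [-0.4  0.3  1. ]
```

move_arm(series=[{"x":-0.003,"y":0,"z":0.005,"ax":0,"ay":0,"az":0,"jaw":-1},{"x":-0.003,"y":0,"z":0.005,"ax":0,"ay":0,"az":0,"jaw":-1},{"x":-0.003,"y":0,"z":0.005,"ax":0,"ay":0,"az":0,"jaw":-1},{"x":-0.0025,"y":0,"z":0.005,"ax":0,"ay":0,"az":0,"jaw":-1},{"x":-0.0025,"y":0,"z":0.005,"ax":0,"ay":0,"az":0,"jaw":-1},{"x":-0.002,"y":0,"z":0.005,"ax":0,"ay":0,"az":0,"jaw":-1},{"x":-0.002,"y":0,"z":0.005,"ax":0,"ay":0,"az":0,"jaw":-1},{"x":-0.002,"y":0,"z":0.005,"ax":0,"ay":0,"az":0,"jaw":-1},{"x":-0.0015,"y":0,"z":0.004,"ax":0,"ay":0,"az":0,"jaw":-1}])

```text
time: 22.4
tool_pos: [599.4, -81.4, 84.3]
tool_rot: [-0.0, 0.662, 0.749, -0.0]
contact_force: [-0.3, 0.4, 1.1]
gripper_width: -0.1
grip_force: 0.4
```

```bash
python3 -c "
from h import *
where()
a=cam('side')['pixels'][130:310,215:395,::-1]; b=cam('scene')['pixels'][190:310,240:400,::-1]
cv2.imwrite('pics/s7.png',np.hstack([cv2.resize(a,(400,400),interpolation=cv2.INTER_CUBIC),cv2.resize(b,(400,400))]))"
```

```text
22.4 press-frame TCP [[ 16.7 -50.5  84.3]] F [-0.3  0.4  1.1]
```

View pics/s7.png

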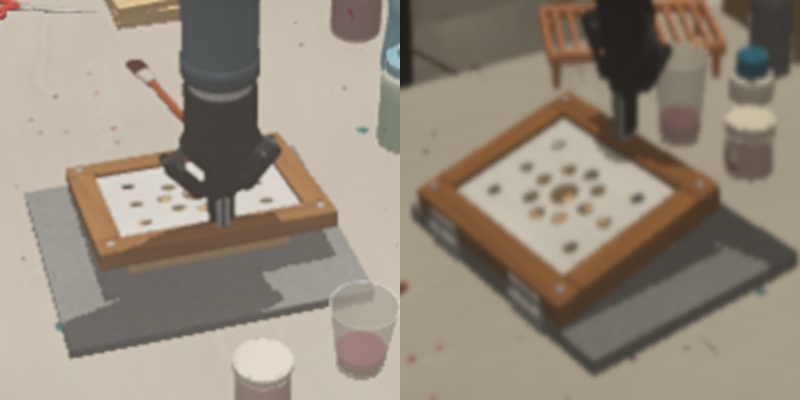

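The frame follows, fingertip on the free rail (left half 222,215), blank still under it. Last part slowly.

move_arm(series=[{"x":-0.001,"y":0,"z":0.004,"ax":0,"ay":0,"az":0,"jaw":-1},{"x":-0.001,"y":0,"z":0.004,"ax":0,"ay":0,"az":0,"jaw":-1},{"x":-0.001,"y":0,"z":0.004,"ax":0,"ay":0,"az":0,"jaw":-1},{"x":-0.001,"y":0,"z":0.003,"ax":0,"ay":0,"az":0,"jaw":-1},{"x":-0.001,"y":0,"z":0.003,"ax":0,"ay":0,"az":0,"jaw":-1},{"x":-0.001,"y":0,"z":0.003,"ax":0,"ay":0,"az":0,"jaw":-1},{"x":-0.001,"y":0,"z":0.003,"ax":0,"ay":0,"az":0,"jaw":-1},{"x":0,"y":0,"z":0.003,"ax":0,"ay":0,"az":0,"jaw":-1},{"x":0,"y":0,"z":0.002,"ax":0,"ay":0,"az":0,"jaw":-1},{"x":0,"y":0,"z":0.002,"ax":0,"ay":0,"az":0,"jaw":-1}])

```text
time: 23.5
tool_pos: [600.3, -88.4, 53.7]
tool_rot: [0.0, 0.662, 0.749, -0.0]
contact_force: [0.0, -0.4, 1.0]
gripper_width: 0.1
grip_force: 0.4
```

move_arm(series=[{"x":0,"y":0,"z":0.002,"ax":0,"ay":0,"az":0,"jaw":-1},{"x":0,"y":0,"z":0.001,"ax":0,"ay":0,"az":0,"jaw":-1},{"x":0,"y":0,"z":0.001,"ax":0,"ay":0,"az":0,"jaw":-1},{"x":0,"y":0,"z":0.001,"ax":0,"ay":0,"az":0,"jaw":-1},{"x":0,"y":0,"z":0,"ax":0,"ay":0,"az":0,"jaw":-1}])

```text
time: 24.0
tool_pos: [600.2, -88.0, 48.7]
tool_rot: [-0.0, 0.662, 0.749, 0.0]
contact_force: [-0.4, 0.4, 0.2]
gripper_width: 0.2
grip_force: 0.0
```

move_arm(series=[{"x":0,"y":0,"z":0.001,"ax":0,"ay":0,"az":0,"jaw":-1},{"x":0,"y":0,"z":0.001,"ax":0,"ay":0,"az":0,"jaw":-1},{"x":0,"y":0,"z":0.001,"ax":0,"ay":0,"az":0,"jaw":-1},{"x":0,"y":0,"z":0,"ax":0,"ay":0,"az":0,"jaw":-1}])

```text
time: 24.4
tool_pos: [600.4, -88.0, 48.0]
tool_rot: [0.0, 0.662, 0.749, -0.0]
contact_force: [-6.9, -1.3, 20.5]
gripper_width: -0.2
grip_force: 10.4
```

Stopped dead at fingertip z = 40, the shut height. Lift off and check.

move_arm(series=[{"x":0,"y":0,"z":-0.003,"ax":0,"ay":0,"az":0,"jaw":-1},{"x":0,"y":0,"z":-0.01,"ax":0,"ay":0,"az":0,"jaw":-1},{"x":0,"y":0,"z":-0.03,"ax":0,"ay":0,"az":0,"jaw":-1},{"x":0,"y":0,"z":-0.04,"ax":0,"ay":0,"az":0,"jaw":-1},{"x":0,"y":0.03,"z":-0.04,"ax":0,"ay":0,"az":0,"jaw":-1},{"x":0,"y":-0.03,"z":-0.04,"ax":0,"ay":0,"az":0,"jaw":-1},{"x":0,"y":-0.04,"z":-0.03,"ax":0,"ay":0,"az":0,"jaw":-1},{"x":0,"y":-0.04,"z":0,"ax":0,"ay":0,"az":0,"jaw":-1},{"x":0,"y":-0.04,"z":0,"ax":0,"ay":0,"az":0,"jaw":-1},{"x":0,"y":0,"z":0,"ax":0,"ay":0,"az":0,"jaw":-1}])

```text
time: 25.4
tool_pos: [475.8, -104.1, 238.4]
tool_rot: [-0.001, 0.663, 0.749, -0.003]
contact_force: [-0.8, -0.3, 0.5]
gripper_width: -0.0
grip_force: 0.0
```

```bash
python3 -c "
from h import *
where()
S=cam('side');C=cam('scene');p=np.load('m.npz')['p']
P=frame(p,0,[(-130,210,22),(130,210,22),(-130,0,22)]); Q=frame(p,.04,[(-130,210,22),(130,210,22)])
for n,c,(x,y) in (('side',S,(215,150)),('scene',C,(240,190))):
    k=400/160; print(n,((proj(c,P)-[x,y])*k).round(0).tolist(),((proj(c,Q)-[x,y])*k).round(0).tolist())
a=S['pixels'][150:310,215:375,::-1]; b=C['pixels'][190:350,240:400,::-1]
cv2.imwrite('pics/s8.png',np.hstack([cv2.resize(a,(400,400),interpolation=cv2.INTER_CUBIC),cv2.resize(b,(400,400),interpolation=cv2.INTER_CUBIC)]))"
```

```text
25.4 press-frame TCP [[-108.7  -57.5  238.4]] F [-0.8 -0.3  0.5]
side [[117.0, 271.0], [383.0, 219.0], [72.0, 138.0]] [[116.0, 263.0], [383.0, 211.0]]
scene [[324.0, 168.0], [172.0, 94.0], [160.0, 228.0]] [[324.0, 161.0], [171.0, 88.0]]
```

View pics/s8.png

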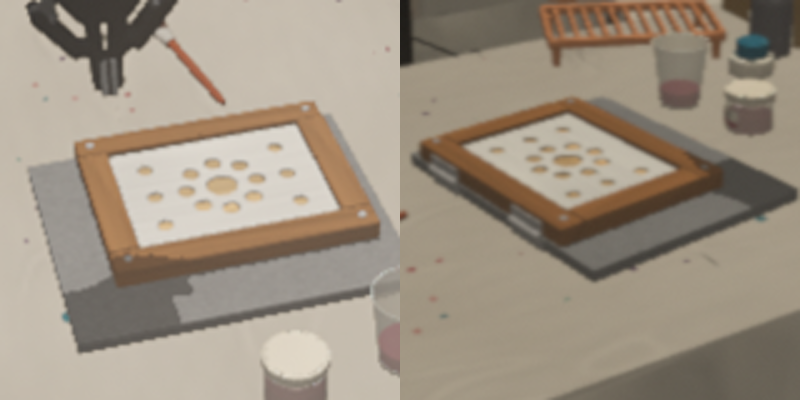

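The frame lies flat: corners (117,271)/(380,222) match the shut prediction, the pots and cup are where they were, and the hand is clear.

```bash
python3 -c "
from station import r
print(r.job_done())"
```

```text
the job is handed in; nothing more can be done
None
```

The blank is square and snug against both fences, the stencil frame is pressed flat around it, the hand is clear, and the job is handed in at about 25 s on the robot's clock.

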